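Fit the pump head on the tilted oil bottle and hold a dose over the scale

TASK

Set the empty black dish flat on the scale's steel tray, centred between the two upturned ends, and let go of it. Then take the loose black pump head, press it squarely down onto the white stem of the tilted amber bottle until it snaps into place, with its spout over the dish, and keep pressing so that the pump is held all the way down against its spring. The program finishes while still holding the pump down; leave the little brown bottle, the jar and the glass where they stand.

Things in the scene. Friction and masses are not known exactly. Their poses are not given: they have to be found in the camera images.
- dish: Loose black rectangular weighing dish, open at the top: 84 mm long (its x), 60 mm wide (its y), 32 mm high, walls and floor 4 mm, about 90 g, starting upright on the table. Origin at the centre of its underside, z up. It may be used either way round.
- tray (a point): Centre of the top face of the scale's level, fixed steel tray, 22 mm above the table; z up, x along the scale away from the bottle to its blue display. 96 mm long (x) between upturned ends 8 mm high, 74 mm wide (y), open at both sides. The black scale body is 84 mm wide, 18 mm high, from 51 mm before to 91 mm beyond this point in x.
- pump_head: Loose black pump head, about 28 g, starting upright on the table: block 26 x 26 mm, 30 mm high, flat sides; round spout 10 mm thick leaves one side along +x, 18 to 25 mm above the underside. Origin at the centre of its underside, z up through its top. A blind socket opens in its underside.
- socket (a point): End (ceiling) of the head's socket, on its axis 22 mm above its underside; axes as the head's, z out through the top. The socket's funnel mouth, 20 mm wide at the underside, narrows within 5.5 mm to a neck 10.8 mm wide, 3.5 mm long, then widens for the bead. Once snapped home, this point lies on the stem's tip.
- spout (a point): Opening of the spout: 66 mm from the head's axis along the head's +x and 12 mm above the plane of its underside.
- stem_top (a point): Tip of the bottle's white pump stem, moving with it; z points out of the bottle along the stem, which leans 0.31 rad from vertical towards the scale; x points across it, downhill. Stem 8.6 mm thick, tip chamfered, springy bead 14.8 mm across centred 8.7 mm below the tip. It stands 46 mm clear of the black collar (32 mm across; on it a boss 18 mm across, 8 mm high).
- stem (a joint): How far the pump stem is pushed down along its axis, m: 0 up, 0.012 all the way down; its spring pushes back with 7.5 N at the top, 12.5 N at the bottom. The head meets the bead with the socket end about 12 mm above the tip and snaps home with roughly 6 N along the stem. Bottle (54 mm across) and wooden stand are fixed.
- dropper_bottle: Bystander: small amber bottle with black cap, 33 mm across, 78 mm high; origin at the centre of its underside.
- jar: Bystander: black screw jar, 48 mm across, 38 mm high; origin at the centre of its underside.
- tumbler: Bystander: drinking glass, 72 mm across, 88 mm high; origin at the centre of its underside.

How it is judged:
By the outcome, as a careful person would: the job done as asked, in the order asked, and still so for the second after the job is handed in, while the arm keeps its last pose, push and grip.
It also fails if it takes over 58 s, if anything falls off the work surface, if the arm or the gripper's body presses on something with over 40 N, if the wrist force passes 120 N, or if a joint passes its speed limit or range.

ROBOT

A 6-joint arm with a two-finger parallel gripper is mounted at the origin on the work surface. World frame = base frame: x ahead of the robot, y to its left, z up, the work surface at z = 0. Lengths are in m, angles in degrees, forces in N, time in s.
With the tool pointing down it reaches from about 0.4 to 0.825 m from the base axis. Payload 7 kg.
Tool frame: the origin (TCP) lies midway between the tips of the shut fingers; the grasp point (between the pads) lies 19 mm behind it; z points along the fingers, y is the line along which they close (so a half turn about z gives the same grasp; the last joint's range is limited). The gripper opens to 88 mm and grips with 3 to 60 N. Pads are 19 mm wide; open, the fingers measure 130 mm over their backs; the gripper's body (78 mm by 193 mm) begins 47 mm behind the grasp point.
Start: joints at [80.048, 20.546, 0.682, 0, -70.136, -16.507], TCP at [0.301, 0.604, 0.227] pointing down, gripper open.
Joint ranges: [-176.03, 176.03], [-82.01, 121.73], [-58.28, 71.71], [-173.87, 95.51], [-174.79, -0.11], [-173.66, 173.66]. Speed limits (degrees/s): [136.94, 136.94, 172.46, 180, 180, 180].

INTERFACE

Orientations are given as a 3x3 rotation matrix whose columns are the frame's x, y, z axes.
In Python, from rig import robot gives the robot as it stands. Calls block until the motion is done:
- robot.goto(position, orientation): joint-space move of the TCP to a pose.
- robot.servo_line(position, ori=None, speed=0.15): straight line of the TCP; ori=None keeps the orientation; speed is the mean speed in m/s.
- robot.movej(angles): joint-space move.
- robot.move_gripper(opening): opening from 0.0 (shut) to 1.0 (fully open); the grip force is fixed at half the most; returns when the fingers have stopped.
- robot.dwell(seconds).
- robot.ik(position, orientation): joint angles nearest the present ones, or None.
- robot.grab_frame(name): name is "scene" or "side" or "wrist"; returns (picture, depth): 400x640x3 uint8, red, green, blue; 400x640 float32, m along the optical axis (not along the pixel's ray), 0 where there is no reading.
- robot.camera_info(name): a dict with "vfov" (degrees; the focal length in pixels is half the picture's height over the tangent of half this angle, whatever the lens; pixels are square), "cx", "cy" (the principal point, pixels), "k1" (the pictures are not rectified: a ray, as slopes to the right and down, at radius r is drawn at 1 + k1 r^2 times it, then the intrinsics apply), "view" (4x4, takes a point from world to camera coordinates); the wrist camera has in their place "T_tool_cam" (4x4, takes a point from camera to tool coordinates, whose origin is the TCP and whose axes are the flange's). Camera axes: x right, y down, z forward; pixel columns grow to the right and rows downward; lengths in m; the calibration is good to about 2 mm. A picture is of the moment at which its call begins: read the wrist's pose just before it. camera_info takes no time and is no camera call.
A pose or a line that the arm cannot do raises robot.Unreachable and nothing moves.
- robot.job_done(): hands the job in; it is judged then, once.
Readings, each from a call of its own:
- robot.read_t(): time.
- robot.read_qpos(): joint angles.
- robot.read_qvel(): joint speeds.
- robot.read_effort(): joint torques, N m.
- robot.read_position(): TCP position.
- robot.read_tcp_rot(): TCP orientation.
- robot.read_force(): force on the tool from outside, world axes, zero at the start.
- robot.read_ft_torque(): the same for the moment, N m.
- robot.read_grip_width(): opening from 0.0 (shut) to 1.0 (fully open).
- robot.read_finger_force(): force on a finger pad.
Only numpy, scipy, OpenCV 4.12 (cv2) and the standard library are available. Lean on these libraries where they do the work, as an engineer would, in place of code of your own. Each camera call takes 0.05 s, during which the arm holds its last target. There are 200 camera calls.

## Working session

There is one attempt and no reset: what is moved stays moved. The work goes in short steps, each a Python script; the robot and the scene stay as the last script left them, time stands still between calls to the robot, and variables do not carry over. Pictures are saved under pics/ and viewed, at most 10 in all, crops included, and the job is handed in when it is done.

```bash
ls; mkdir -p pics
cat > h.py <<'E'
import numpy as np, cv2
from rig import robot
def info(name):
    c=robot.camera_info(name); f=200/np.tan(np.radians(c["vfov"])/2)
    return c,f
def grab(name):
    """returns picture, depth, K-ish, cam->world 4x4"""
    c,f=info(name)
    if name=="wrist":
        T=np.eye(4);T[:3,:3]=robot.read_tcp_rot();T[:3,3]=robot.read_position()
        M=T@np.array(c["T_tool_cam"])
    else: M=np.linalg.inv(np.array(c["view"]))
    im,d=robot.grab_frame(name)
    return im,d,dict(f=f,cx=c["cx"],cy=c["cy"],k1=c["k1"],M=M)
def slopes(uv,C):
    K=np.array([[C["f"],0,C["cx"]],[0,C["f"],C["cy"]],[0,0,1.]])
    return cv2.undistortPoints(np.array(uv,float).reshape(-1,1,2),K,np.array([C["k1"],0,0,0,0.])).reshape(-1,2)
def rays(uv,C):
    s=slopes(uv,C); d=np.c_[s,np.ones(len(s))]@C["M"][:3,:3].T
    return C["M"][:3,3],d
def plane(uv,C,z):
    o,d=rays(uv,C); return o+d*((z-o[2])/d[:,2])[:,None]
def cloud(d,C):
    """HxWx3 world points (nan where no depth)"""
    h,w=d.shape; v,u=np.mgrid[:h,:w]
    s=slopes(np.stack([u,v],-1).reshape(-1,2),C); z=d.reshape(-1,1).astype(float)
    P=np.c_[s*z,z]@C["M"][:3,:3].T+C["M"][:3,3]; P[z[:,0]==0]=np.nan
    return P.reshape(h,w,3)
def save(n,im): cv2.imwrite(n,cv2.cvtColor(im,cv2.COLOR_RGB2BGR))
E
python3 - <<'E'
from h import *
for n in("scene","side","wrist"):
    im,d,C=grab(n); save(f"pics/{n}0.png",im); np.savez(f"{n}0.npz",im=im,d=d,**C)
    print(n,C["f"],C["k1"],C["M"].round(3).tolist(),(d>0).mean())
print(robot.read_t(),robot.read_tcp_rot())
E
```

```text
pics
scene 446.63796469426546 -0.0972432836411574 [[-0.841, 0.313, -0.442, 0.996], [0.541, 0.486, -0.686, 0.74], [0.0, -0.816, -0.578, 0.737], [0.0, 0.0, 0.0, 1.0]] 0.99584765625
side 364.58397442923564 -0.06816500599299022 [[0.982, -0.128, 0.14, 0.434], [-0.189, -0.603, 0.775, -0.751], [-0.015, -0.788, -0.616, 0.748], [0.0, 0.0, 0.0, 1.0]] 0.9959453125
wrist 345.48041161053317 -0.04394002347960708 [[-0.446, -0.865, -0.232, 0.362], [-0.895, 0.431, 0.113, 0.574], [0.002, 0.258, -0.966, 0.383], [0.0, 0.0, 0.0, 1.0]] 0.9960625
0.15 [[ 8.95217718e-01 -4.45628832e-01 -4.25047454e-04]
 [-4.45629012e-01 -8.95216957e-01 -1.17647054e-03]
 [ 1.43759503e-04  1.24261075e-03 -9.99999218e-01]]
```

View pics/scene0.png

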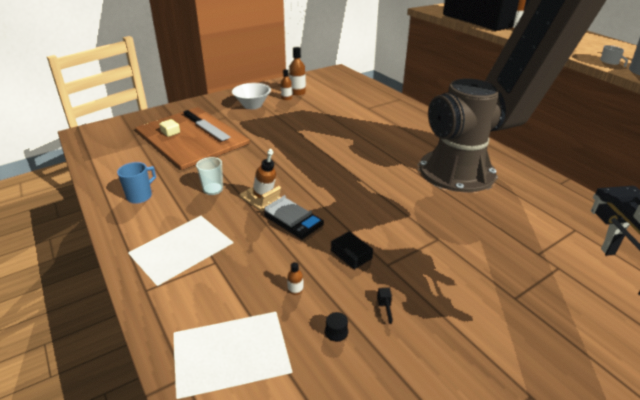

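View pics/side0.png

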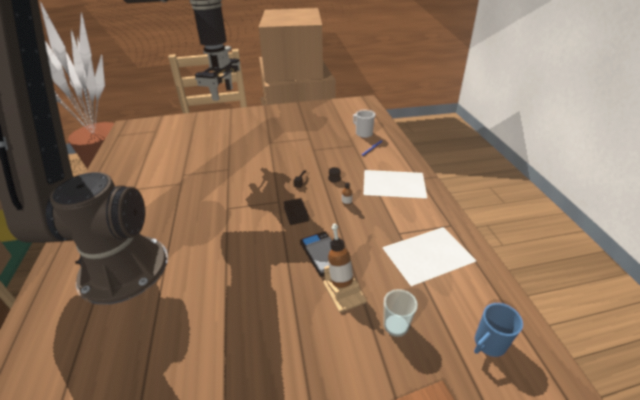

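Scene view: dish at about (352,250), pump head at (385,297) with the spout pointing down the picture to (390,320), and scale at (293,215) with its blue display at (312,222). The stem tip is at (269,152), the dropper at (295,280), the jar at (337,326) and the glass at (210,175). The side view agrees: stem tip (335,227), dish (296,211), head (300,182).

Run:
```python
from h import *
for n,pts in(("scene",dict(dish=(352,250),head=(384,295),spout=(390,318),tray=(290,213),disp=(312,222),stem=(269,153),drop=(295,285),jar=(337,325),glass=(210,175))),("side",dict(dish=(296,211),head=(299,182),spout=(305,173),tray=(320,255),disp=(316,239),stem=(335,227)))):
    z=dict(np.load(n+"0.npz")); P=cloud(z["d"],z)
    for k,(u,v) in pts.items(): print(n,k,P[v,u].round(3))
# one wrist survey of the middle
p=[0.47,0.2,0.36]
R=np.array(robot.read_tcp_rot())
for a in range(0,360,30):
    c,s=np.cos(np.radians(a)),np.sin(np.radians(a))
    R=np.array([[c,s,0],[s,-c,0],[0,0,-1.]])
    q=robot.ik(p,R); print(a,None if q is None else np.round(q).tolist())
print(np.round(robot.camera_info("wrist")["T_tool_cam"],3).tolist())
```

```text
scene dish [0.489 0.115 0.002]
scene head [0.535 0.287 0.031]
scene spout [0.56  0.337 0.025]
scene tray [ 0.555 -0.068  0.024]
scene disp [ 0.523 -0.011  0.018]
scene stem [ 0.569 -0.139  0.173]
scene drop [0.676 0.162 0.031]
scene jar [0.666 0.303 0.04 ]
scene glass [ 0.684 -0.282  0.07 ]
side dish [0.506 0.136 0.003]
side head [0.534 0.263 0.023]
side spout [ 0.567  0.349 -0.001]
side tray [ 0.543 -0.081  0.02 ]
side disp [ 0.544 -0.012  0.014]
side stem [ 0.57  -0.145  0.175]
0 [45.0, 1.0, -6.0, 0.0, -82.0, 45.0]
30 [45.0, 1.0, -6.0, 0.0, -82.0, 75.0]
60 [45.0, 1.0, -6.0, 0.0, -82.0, 105.0]
90 [45.0, 1.0, -6.0, 0.0, -82.0, 135.0]
120 [45.0, 1.0, -6.0, 0.0, -82.0, 165.0]
150 [45.0, 1.0, -6.0, 0.0, -82.0, -165.0]
180 [45.0, 1.0, -6.0, 0.0, -82.0, -135.0]
210 [45.0, 1.0, -6.0, 0.0, -82.0, -105.0]
240 [45.0, 1.0, -6.0, 0.0, -82.0, -75.0]
270 [45.0, 1.0, -6.0, 0.0, -82.0, -45.0]
300 [45.0, 1.0, -6.0, 0.0, -82.0, -15.0]
330 [45.0, 1.0, -6.0, 0.0, -82.0, 15.0]
[[-0.0, -0.966, -0.259, 0.068], [1.0, -0.0, 0.0, -0.0], [-0.0, -0.259, 0.966, -0.157], [0.0, 0.0, 0.0, 1.0]]
```

```bash
cat >> h.py <<'E'
def down(a):
    c,s=np.cos(np.radians(a)),np.sin(np.radians(a)); return np.array([[c,s,0],[s,-c,0],[0,0,-1.]])
def snap(n,tag):
    im,d,C=grab(n); save(f"pics/{tag}.png",im); np.savez(f"{tag}.npz",im=im,d=d,**C); return im,d,C
E
python3 - <<'E'
from h import *
robot.goto([0.55,0.21,0.2],down(0)); snap("wrist","A"); print(robot.read_t())
robot.goto([0.59,-0.06,0.30],down(0)); snap("wrist","B"); print(robot.read_t())
robot.goto([0.59,-0.16,0.30],down(0)); snap("wrist","C"); print(robot.read_t(),robot.read_position())
a,b,c=[cv2.imread(f"pics/{k}.png") for k in "ABC"]
cv2.imwrite("pics/BC.png",np.vstack([b[:300,80:560],c[:300,80:560]]))
E
```

```text
1.9083
3.075
3.6083 [ 0.59009414 -0.15937476  0.29943901]
```

View pics/A.png

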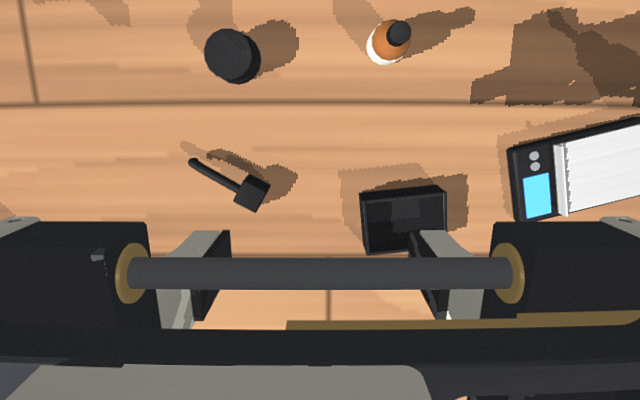

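View pics/BC.png

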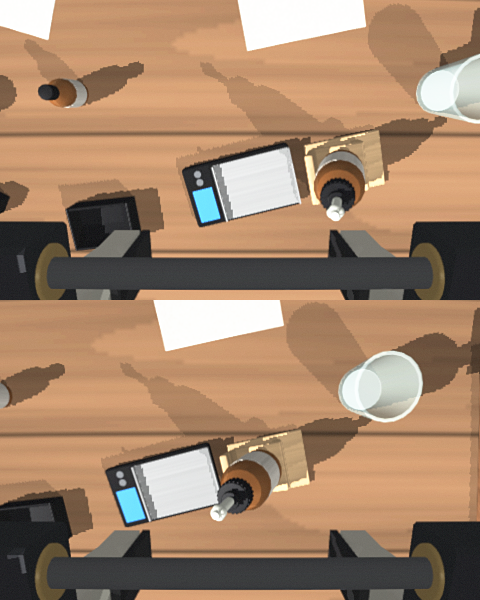

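A: head block at (252,192) with spout tip (192,162); dish rim corners near (361,193), (440,187), (366,252), the right end partly behind a finger. B/C: silver tray at about (338,182) in B and (245,183) in C, stem tip at (414,210) in B and (298,213) in C.

Run:
```python
from h import *
L=lambda t:dict(np.load(t+".npz"))
def rect(m,P,lo,hi):
    k=m&(P[...,2]>lo)&(P[...,2]<hi); k=cv2.morphologyEx(k.astype(np.uint8),cv2.MORPH_OPEN,np.ones((2,2)))>0
    n,l,s,_=cv2.connectedComponentsWithStats(k.astype(np.uint8)); i=1+s[1:,4].argmax(); k=l==i
    q=P[k]; r=cv2.minAreaRect((q[:,:2]*1000).astype(np.float32)); return r,k.sum(),np.median(q[:,2]).round(4),k
def box(sh,u0,v0,u1,v1):
    m=np.zeros(sh,bool); m[v0:v1,u0:u1]=1; return m
for t,bd,bh in(("A",(340,170,470,260),(180,140,280,220)),):
    z=L(t);P=cloud(z["d"],z);S=z["d"].shape
    print("table z",np.nanmedian(P[110:140,100:300,2]),np.nanstd(P[110:140,100:160,2]))
    r=rect(box(S,*bh),P,.0275,.04);print("head top",r[:3])
    hm=(box(S,*bh))&(z["im"].max(-1)<75)&(P[...,2]>.008); q=P[hm]
    c=np.array(r[0][0])/1000; dd=np.linalg.norm(q[:,:2]-c,axis=1); f=q[dd>.055]; print("spout far",f.mean(0).round(4),dd.max(), "dir",np.degrees(np.arctan2(*(f.mean(0)[:2]-c)[::-1])))
    m=box(S,*bd); r=rect(m,P,.029,.036);print("dish rim",r[:3],cv2.boxPoints(r[0]).round(1).tolist())
for t,b in(("B",(270,140,390,230)),("C",(190,140,310,230))):
    z=L(t);P=cloud(z["d"],z);S=z["d"].shape;im=z["im"].astype(int)
    w=(im.min(-1)>110)&(im.max(-1)-im.min(-1)<30)
    r=rect(w&box(S,*b),P,.016,.035);print(t,"tray",r[:3],cv2.boxPoints(r[0]).round(1).tolist())
    w2=P[...,2]>.12
    w2&=(im.min(-1)>90)&(im.max(-1)-im.min(-1)<40)&(np.mgrid[:400,:640][0]<228)&(np.abs(np.mgrid[:400,:640][1]-(410 if t=="B" else 298))<40)
    q=P[w2]; print(t,"stem",len(q),q[:,2].max()); np.save("stem"+t,q)
    i=np.argwhere(w2); print(i.min(0),i.max(0))
    # display
    bl=(im[...,2]>180)&(im[...,0]<140)&box(S,100,120,400,240); print("disp",P[bl].mean(0).round(4))
    if t=="B":
        for (u,v) in[(215,200)]: pass
        r=rect(box(S,135,180,225,250),P,.029,.036);print("B dish",r[:3],cv2.boxPoints(r[0]).round(1).tolist())
    x0,x1=(380,460) if t=="B" else (260,340)
    cv2.imwrite(f"pics/st{t}.png",cv2.resize(cv2.cvtColor(z["im"][170:230,x0:x1],cv2.COLOR_RGB2BGR),None,fx=5,fy=5,interpolation=0))
cv2.imwrite("pics/st.png",np.hstack([cv2.imread("pics/stB.png"),cv2.imread("pics/stC.png")]))
```

```text
table z -0.0011298980319650598 0.0007762419519481337
head top (((nan, nan), (0.0, 0.0), 0.0), np.int64(573), np.float64(nan))
spout far [nan nan nan] nan dir nan
dish rim (((508.5577697753906, 122.56278991699219), (113.63894653320312, 39.196136474609375), 48.534423828125), np.int64(447), np.float64(nan)) [[456.20001220703125, 93.0], [485.6000061035156, 67.0], [560.9000244140625, 152.1999969482422], [531.5, 178.10000610351562]]
B tray (((551.5012817382812, -82.15538787841797), (83.3780517578125, 106.45551300048828), 14.594051361083984), np.int64(4439), np.float64(nan)) [[497.70001220703125, -41.099998474121094], [524.5999755859375, -144.1999969482422], [605.2999877929688, -123.19999694824219], [578.4000244140625, -20.100000381469727]]
B stem 284 0.1820992255421831
[197 407] [219 424]
disp [ 0.5275 -0.0143  0.0175]
B dish (((545.082275390625, 96.19326782226562), (49.76212692260742, 231.6204376220703), 38.837581634521484), np.int64(391), np.float64(nan)) [[453.1000061035156, 170.8000030517578], [598.2999877929688, -9.600000381469727], [637.0999755859375, 21.600000381469727], [491.79998779296875, 202.0]]
C tray (((565.929443359375, -67.6044921875), (72.22468566894531, 132.44715881347656), 35.993072509765625), np.int64(4359), np.float64(nan)) [[497.79998779296875, -35.20000076293945], [575.5999755859375, -142.39999389648438], [634.0999755859375, -100.0], [556.2000122070312, 7.199999809265137]]
C stem 329 0.18265638931243205
[186 291] [219 313]
disp [nan nan nan]<stdin>:14: RuntimeWarning: Mean of empty slice.
  ret = um.true_divide(
```

View pics/st.png

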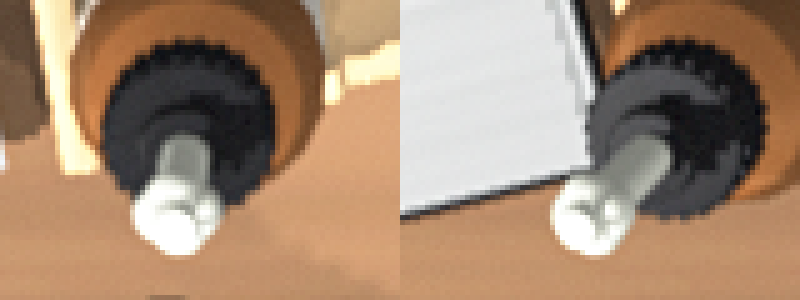

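The crops show the stem tip's bright disc at about (416,214.4) in B and (295,214.4) in C. The finger hides part of the dish, so I'll take two cleaner views from nearer the base.

```bash
cat > m.py <<'E'
from h import *
L=lambda t:dict(np.load(t+".npz"))
def rect(m,P,lo,hi):
    k=(m&(P[...,2]>lo)&(P[...,2]<hi)).astype(np.uint8)
    n,l,s,_=cv2.connectedComponentsWithStats(k); k=l==1+s[1:,4].argmax()
    cnt=max(cv2.findContours(k.astype(np.uint8),0,1)[0],key=cv2.contourArea)[:,0]
    return cnt,k
def wrect(cnt,C,z):
    r=cv2.minAreaRect((plane(cnt,C,z)[:,:2]*1000).astype(np.float32)); return np.round(r[0],1),np.round(r[1],1),round(r[2],1)
def box(u0,v0,u1,v1):
    m=np.zeros((400,640),bool); m[v0:v1,u0:u1]=1; return m
E
python3 - <<'E'
from m import *
b,c=L("B"),L("C")
o1,d1=rays([(416,214.4)],b);o2,d2=rays([(295,214.4)],c)
A=np.c_[d1[0],-d2[0]];s=np.linalg.lstsq(A,o2-o1,rcond=None)[0];p1=o1+d1[0]*s[0];p2=o2+d2[0]*s[1];print("tip",p1,p2)
for t in "BC":
    q=np.load(f"stem{t}.npy"); q=q[q[:,2]>.172]; print(t,len(q),np.median(q,0))
robot.goto([0.46,-0.08,0.3],down(0)); snap("wrist","E")
robot.goto([0.43,0.18,0.22],down(0)); snap("wrist","D"); print(robot.read_t())
cv2.imwrite("pics/DE.png",np.vstack([cv2.imread(f"pics/{k}.png")[:300] for k in "DE"]))
E
```

```text
tip [ 0.56835481 -0.13916727  0.18291439] [ 0.56847408 -0.13916721  0.18287501]
B 196 [ 0.56923476 -0.14008776  0.17662923]
C 200 [ 0.56925431 -0.14193183  0.17681143]
5.425
```

View pics/DE.png

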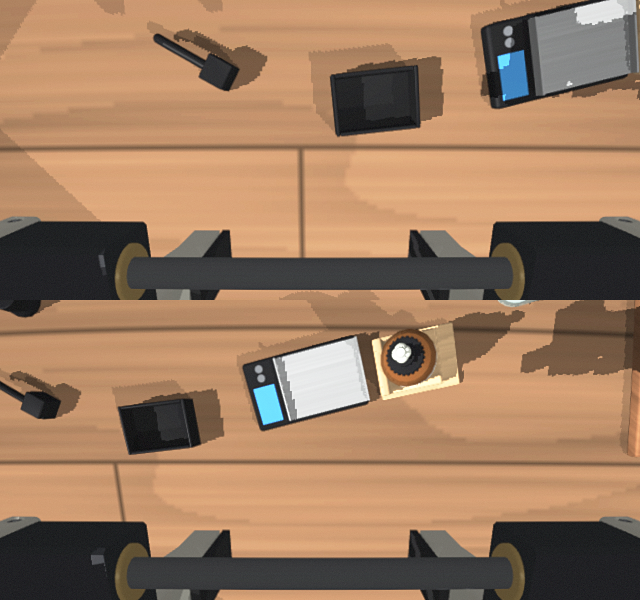

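D shows the whole dish, rim corners at (332,75), (417,67), (419,126), (337,136), and the head at (219,72) with spout tip (157,38). E shows the tray at about (322,78) and the stem tip at (401,52).

Run:
```python
from m import *
z=L("D");P=cloud(z["d"],z);im=z["im"].astype(int);dark=im.max(-1)<75
cnt,k=rect(box(320,55,440,145)&dark,P,.012,.05); print("dish all@.032",wrect(cnt,z,.032),k.sum())
cnt,k=rect(box(320,55,440,145),P,.027,.04); print("dish rim@.032",wrect(cnt,z,.032),k.sum())
cnt,k=rect(box(190,40,245,100)&dark,P,.024,.045); print("head@.03",wrect(cnt,z,.03),k.sum())
h=wrect(cnt,z,.03)[0]/1000
k=box(140,20,245,100)&dark&(P[...,2]>.010)&(P[...,2]<.04); q=P[k]; r=np.linalg.norm(q[:,:2]-h,axis=1)
m=(r>.03)&(r<.075); print("r max",r.max())
f=cv2.fitLine((q[m][:,:2]).astype(np.float32),2,0,.01,.01).ravel();print("spout line",f,np.degrees(np.arctan2(f[1],f[0])))
far=q[(r>.05)].mean(0); print("far",far, "dir from top centre",np.degrees(np.arctan2(*(far[:2]-h)[::-1])))
z=L("E");P=cloud(z["d"],z);im=z["im"].astype(int)
w=(im.min(-1)>100)&(im.max(-1)-im.min(-1)<35)
for t,b in(("E",(275,30,372,125)),("B",(285,140,390,230)),("C",(205,140,308,230))):
    z=L(t);P=cloud(z["d"],z);im=z["im"].astype(int);w=(im.min(-1)>100)&(im.max(-1)-im.min(-1)<35)
    cnt,k=rect(box(*b)&w,P,.014,.04); print(t,"tray@.022,.03",wrect(cnt,z,.022),wrect(cnt,z,.03),k.sum())
# bottle tip in E
z=L("E");o,d=rays([(401.5,52)],z); print("E tip ray at z=.183",plane([(401.5,52)],z,.183))
for n,uv in(("scene",(269,151.5)),("side",(335,224.5))):
    z=L(n+"0"); print(n,plane([uv],z,.183))
```

```text
dish all@.032 (array([501.1, 125.6]), array([59. , 83.8]), 6.4) 1525
dish rim@.032 (array([500.7, 125.3]), array([60.4, 83.4]), 6.4) 1227
head@.03 (array([532.6, 285.8]), array([42.4, 24.8]), 60.4) 846
r max 0.06214750050504887
spout line [0.47264928 0.8812506  0.5553886  0.32570106] 61.79359
far [0.5599645  0.33443739 0.02218663] dir from top centre 60.63690789751779
E tray@.022,.03 (array([556.7, -80.4]), array([ 75.7, 102.6]), 14.4) (array([556.2, -80.4]), array([ 74.3, 100.7]), 14.4) 5491
B tray@.022,.03 (array([556.5, -79.8]), array([ 75.9, 102.6]), 14.6) (array([558.4, -79.4]), array([ 74.5, 100.7]), 14.6) 4510
C tray@.022,.03 (array([555.8, -78.6]), array([ 76.5, 103.2]), 14.4) (array([557.7, -80.1]), array([ 75.1, 101.3]), 14.4) 4449
E tip ray at z=.183 [[ 0.56610095 -0.13945968  0.183     ]]
scene [[ 0.57287979 -0.13058612  0.183     ]]
side [[ 0.56996201 -0.14444564  0.183     ]]
```

Run:
```python
from m import *
for t,uv in(("B",(418,195)),("C",(315.6,195))): print("collar",t,plane([uv],L(t),.137))
a=96.4; u=np.array([np.cos(np.radians(a)),np.sin(np.radians(a)),0])
g=np.array([.501,.1255,0])+.010*u
robot.goto(g+[0,0,.09],down(a)); robot.servo_line(g+[0,0,.006])
zp=robot.read_position()[2]; robot.move_gripper(0.5); robot.dwell(.1)
print("grip",robot.read_grip_width(),robot.read_finger_force(),robot.read_position(),robot.read_t())
robot.servo_line(g+[0,0,.14],speed=.2)
a=104.4; u=np.array([np.cos(np.radians(a)),np.sin(np.radians(a)),0]); g=np.array([.557,-.080,0])+.010*u
robot.goto(g+[0,0,.14],down(a)); print("width",robot.read_grip_width())
robot.servo_line(g+[0,0,.045]); robot.servo_line(g+[0,0,zp+.0225],speed=.04)
print(robot.read_position(),robot.read_force())
robot.move_gripper(1.0); robot.servo_line(g+[0,0,.15],speed=.2)
robot.goto([0.46,-0.06,0.3],down(0)); im,d,C=snap("wrist","F"); print(robot.read_t())
cv2.imwrite("pics/Fc.png",cv2.resize(cv2.imread("pics/F.png")[:200,200:460],None,fx=2,fy=2))
P=cloud(d,C);im=im.astype(int)
cnt,k=rect(box(250,20,400,150),P,.046,.062); print("dish",wrect(cnt,C,.054),k.sum())
```

```text
collar B [[ 0.57279241 -0.15320338  0.137     ]]
collar C [[ 0.57283977 -0.15584383  0.137     ]]
grip 0.6830996666439093 30.000787675380707 [0.5001193  0.13558172 0.00643772] 8.4417Traceback (most recent call last):
  File "<stdin>", line 10, in <module>
rig.Unreachable: the arm cannot take that pose within its joint ranges
```

Run:
```python
from m import *
a=104.4; u=np.array([np.cos(np.radians(a)),np.sin(np.radians(a)),0]); g=np.array([.557,-.080,0])+.010*u
q=np.array(robot.read_qpos()); print(q.round(1),robot.ik(g+[0,0,.14],down(a)),robot.read_t())
zp=.00644
q[0]=-6; q[5]=-158; robot.movej(q)
robot.goto(g+[0,0,.14],down(a)); print("width",robot.read_grip_width(),robot.read_t())
robot.servo_line(g+[0,0,.045]); robot.servo_line(g+[0,0,zp+.0225],speed=.04)
print(robot.read_position(),robot.read_force())
robot.move_gripper(1.0); robot.servo_line(g+[0,0,.15],speed=.2)
robot.goto([0.46,-0.06,0.3],down(0)); im,d,C=snap("wrist","F"); print(robot.read_t(),robot.read_qpos())
cv2.imwrite("pics/Fc.png",cv2.resize(cv2.imread("pics/F.png")[:200,200:460],None,fx=2,fy=2))
P=cloud(d,C);im=im.astype(int)
cnt,k=rect(box(250,20,400,150),P,.046,.062); print("dish",wrect(cnt,C,.054),k.sum())
```

```text
[ 36.9  10.2 -26.   -0.  -53.9 149.5] None 9.2583Traceback (most recent call last):
  File "<stdin>", line 6, in <module>
rig.Unreachable: the arm cannot take that pose within its joint ranges
```

q6 would have to be about 179°, out of its range. I'll put the dish back, then regrasp it a half turn round, with the tool leaning 0.25 rad away from the bottle so the camera stays clear of the stem.

```bash
cat >> m.py <<'E'
def lean(az,t,flip=True):
    """tool leaning back by t (rad) towards azimuth az (deg); flip: tool x uphill"""
    u=np.array([np.cos(np.radians(az)),np.sin(np.radians(az)),0]);k=np.array([0,0,1.])
    z=-(np.cos(t)*k+np.sin(t)*u); x=(np.cos(t)*u-np.sin(t)*k)*(-1 if flip else 1)
    return np.c_[x,np.cross(z,x),z],u
def flow(p,R,d=.1,**k): pass
E
sed -i '/^def flow/d' m.py
python3 - <<'E'
from m import *
R1,u1=lean(96.4,.25); R2,u2=lean(104.4,.25)
D=np.array([.501,.1255,0]);T=np.array([.557,-.080,0])
p1=D+.005*u1;p2=T+.005*u2
Rp,up=lean(104.4,.31)
for p,R in((p1+[0,0,.1],R1),(p1+[0,0,.009],R1),(p2+[0,0,.14],R2),(p2+[0,0,.03],R2),([.568,-.139,.22],Rp),([.568,-.139,.15],Rp)):
    q=robot.ik(p,R); print(None if q is None else np.round(q,1))
E
```

```text
[ 44.7  15.4 -32.5  14.3 -51.9 -48.1]
[ 44.3  22.7 -38.7  18.1 -38.9 -53. ]
[ 21.6  12.2 -32.4  19.  -48.9 -20.2]
[ 20.4  20.2 -41.5  27.1 -32.7 -29.4]
[ 16.4   8.8 -26.8  21.3 -56.9 -14.2]
[ 16.   12.5 -33.2  24.4 -47.5 -18.7]
```

Run:
```python
from m import *
a=96.4; R1,u1=lean(96.4,.25); R2,u2=lean(104.4,.25)
D=np.array([.501,.1255,0]);T=np.array([.557,-.080,0])
g=D+.010*u1
robot.servo_line(g+[0,0,.0075],speed=.15); robot.move_gripper(1.0); robot.servo_line(g+[0,0,.07],speed=.2)
p1=D+.005*u1;p2=T+.005*u2
robot.goto(p1+[0,0,.08],R1); robot.servo_line(p1+[0,0,.009])
zp=robot.read_position()[2]; robot.move_gripper(0.5)
print("grip",robot.read_grip_width()*88,robot.read_finger_force(),robot.read_position(),robot.read_t())
robot.servo_line(p1+[0,0,.14],speed=.2); robot.goto(p2+[0,0,.14],R2); print("width",robot.read_grip_width()*88,robot.read_t())
robot.servo_line(p2+[0,0,.05]); robot.servo_line(p2+[0,0,zp+.0225],speed=.04)
print(robot.read_position(),robot.read_force())
robot.move_gripper(1.0); robot.servo_line(p2+[0,0,.12],speed=.2)
robot.goto([0.46,-0.06,0.3],down(0)); im,d,C=snap("wrist","F"); print(robot.read_t(),robot.read_qpos())
cv2.imwrite("pics/Fc.png",cv2.resize(cv2.imread("pics/F.png")[:200,200:460],None,fx=2,fy=2))
P=cloud(d,C);im=im.astype(int)
cnt,k=rect(box(250,20,400,150),P,.046,.062); print("dish",wrect(cnt,C,.054),k.sum())
```

```text
Traceback (most recent call last):
rig.Unreachable: the arm cannot follow that straight line within its joint ranges
```

Run:
```python
from m import *
print(robot.read_position(),robot.read_qpos(),robot.read_grip_width()*88,robot.read_t())
robot.movej([36.9,10.2,-26,0,-53.9,149.5]);print(robot.read_position(),robot.read_force(),robot.read_t())
a=96.4; R1,u1=lean(96.4,.25); R2,u2=lean(104.4,.25)
D=np.array([.501,.1255,0]);T=np.array([.557,-.080,0])
g=D+.010*u1
robot.goto(g+[0,0,.12],down(a)); robot.servo_line(g+[0,0,.0075],speed=.15); robot.move_gripper(1.0); robot.servo_line(g+[0,0,.07],speed=.2)
p1=D+.005*u1;p2=T+.005*u2
robot.goto(p1+[0,0,.08],R1); robot.servo_line(p1+[0,0,.009])
zp=robot.read_position()[2]; robot.move_gripper(0.5)
print("grip",robot.read_grip_width()*88,robot.read_finger_force(),robot.read_position(),robot.read_t())
robot.servo_line(p1+[0,0,.14],speed=.2); robot.goto(p2+[0,0,.14],R2); print("width",robot.read_grip_width()*88,robot.read_t())
robot.servo_line(p2+[0,0,.05]); robot.servo_line(p2+[0,0,zp+.0225],speed=.04)
print(robot.read_position(),robot.read_force())
robot.move_gripper(1.0); robot.servo_line(p2+[0,0,.12],speed=.2)
robot.goto([0.46,-0.06,0.3],down(0)); im,d,C=snap("wrist","F"); print(robot.read_t(),robot.read_qpos())
cv2.imwrite("pics/Fc.png",cv2.resize(cv2.imread("pics/F.png")[:200,200:460],None,fx=2,fy=2))
P=cloud(d,C);im=im.astype(int)
cnt,k=rect(box(250,20,400,150),P,.046,.062); print("dish",wrect(cnt,C,.054),k.sum())
```

```text
[ 0.45754625 -0.24066684  0.13880514] [-5.99199266e+00  1.02287071e+01 -2.59837541e+01 -3.95890878e-02
 -5.38830653e+01 -1.57988027e+02] 62.65343110336025 13.6833
[0.49898829 0.13470275 0.13902334] [-0.50962185  0.58824894 -1.42665302] 18.1083
grip 60.078266741170204 29.83155459165573 [0.50067126 0.13068831 0.00944384] 24.525
width 60.394267553314734 26.1917
[ 0.55554685 -0.07530182  0.03154786] [ 0.03354796 -0.2192294  -0.91173249]
30.3417 [ 1.69954578e+01 -2.30115047e+00 -1.76670849e+01  6.80225967e-03
 -7.47406273e+01  7.29557737e+01]
dish (array([556.8, -82.5]), array([60.3, 83.9]), 15.9) 974
```

View pics/Fc.png

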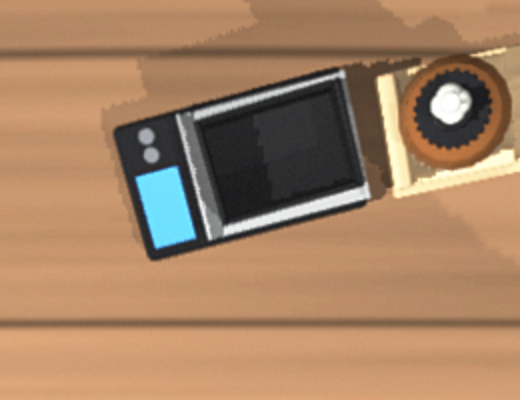

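The dish sits between the upturned ends at about (283,152) in the crop, roughly centred with its sides parallel to the tray's. I'll check its level from the saved depth, and pick up the head.

Run:
```python
from m import *
C=L("F");P=cloud(C["d"],C)
cnt,k=rect(box(250,20,400,150),P,.046,.062);q=P[k];c=q.mean(0);A=np.c_[q[:,:2]-c[:2],np.ones(len(q))]
s=np.linalg.lstsq(A,q[:,2],rcond=None)[0];print("rim plane slopes,z",s)
az=61.0;R,u=lean(az,0);h=np.array([.529,.2785,0])
robot.goto(h+[0,0,.07],R);robot.servo_line(h+[0,0,.004]);robot.move_gripper(0.1);robot.dwell(.1)
print("grip",robot.read_grip_width()*88,robot.read_finger_force(),robot.read_position(),robot.read_t())
robot.servo_line(h+[0,0,.12],speed=.2);print(robot.read_grip_width()*88,robot.read_t())
for n in("wrist","scene","side"): snap(n,"G"+n)
g=cv2.imread("pics/Gwrist.png")[180:400,220:420]; p=[]
for n,M in(("scene",None),("side",None)):
    c=L("G"+n);X=np.array([*(h[:2]),.13]);v=np.linalg.inv(c["M"])@np.r_[X,1];uv=(c["f"]*v[:2]/v[2]+[c["cx"],c["cy"]]).astype(int);print(n,uv)
    i=cv2.imread(f"pics/G{n}.png")[uv[1]-35:uv[1]+35,uv[0]-45:uv[0]+45];p.append(cv2.resize(i,(360,280)))
p.append(cv2.resize(g,(400,440)))
H=np.zeros((440,760,3),np.uint8)
H[:280,:360]=p[0];H[:440,360:]=p[2];cv2.imwrite("pics/G.png",H)
```

```text
rim plane slopes,z [-0.01015696  0.00326952  0.052181  ]
grip 25.99551854772844 29.99987262999639 [0.52897645 0.27847511 0.0039458 ] 34.2417
25.974176045089468 34.975
scene [388 257]
side [294 152]
```

View pics/G.png

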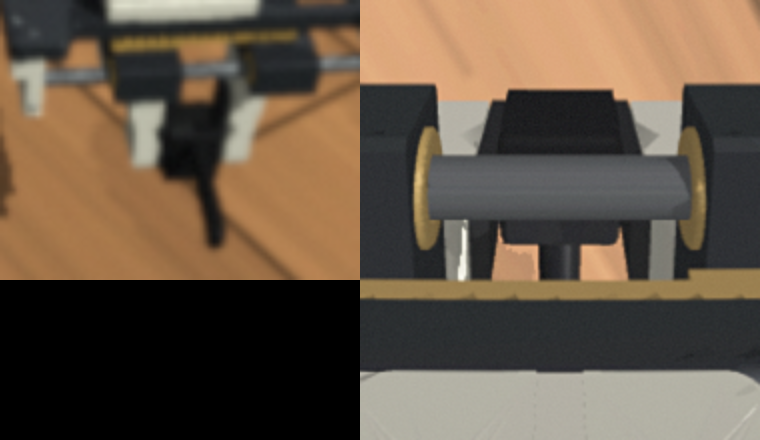

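The head is held square between the pads, width 26.0 mm, with the spout free. Its lower back edge lands at about row 225 and the front top edge at about row 301, both within roughly 1 mm of what a centred grasp predicts. The dish is level and its rim height is right, so I'll go to the stem.

```bash
cat >> m.py <<'E'
TIP=np.array([.5684,-.1392,.183]); RP,_=lean(104.4,.31); S=-RP[:,2]
def at(d): return TIP+S*(d-.018)
def rep(d):
    f=np.array(robot.read_force()); p=np.array(robot.read_position())
    print(d,"F along %.1f lat %.1f"%(f@S,np.linalg.norm(f-S*(f@S))),"d %.4f"%((p-TIP)@S+.018),"w %.2f t %.2f"%(robot.read_grip_width()*88,robot.read_t()))
    return f@S
E
python3 - <<'E'
from m import *
robot.servo_line([.529,.2785,.20],speed=.25)
robot.goto(at(.05),RP); print(robot.read_t()); rep(.05)
robot.servo_line(at(.024),speed=.08); f0=rep(.024)
for d in(.016,.012,.009): 
    robot.servo_line(at(d),speed=.05); f=rep(d)
    if f-f0>25: break
snap("side","H1");snap("scene","H2")
a=cv2.imread("pics/H1.png")[190:270,290:390];b=cv2.imread("pics/H2.png")[110:190,220:320]
cv2.imwrite("pics/H.png",np.hstack([cv2.resize(x,(400,320),interpolation=2) for x in(a,b)]))
E
```

```text
37.0917
0.05 F along 0.1 lat 1.4 d 0.0499 w 25.77 t 37.09
0.024 F along 0.3 lat 0.2 d 0.0239 w 25.89 t 37.57
0.016 F along -0.7 lat 0.6 d 0.0158 w 25.83 t 37.88
0.012 F along -0.2 lat 0.6 d 0.0119 w 26.07 t 38.12
0.009 F along 2.3 lat 2.6 d 0.0090 w 26.07 t 38.38
```

View pics/H.png

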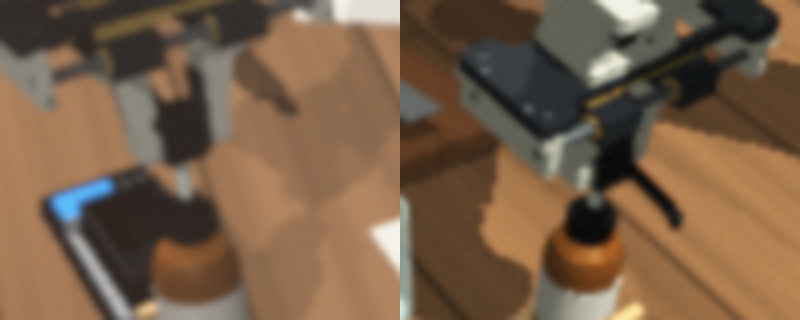

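The stem has entered the socket (at (183,180) in the side crop), and the spout points over the dish. Pressing on.

Run:
```python
from m import *
for d in(.006,.003,.0,-.003,-.006,-.009,-.011,-.012,-.013,-.014):
    robot.servo_line(at(d),speed=.04); f=rep(d)
    if f>22: break
```

```text
0.006 F along 6.9 lat 3.9 d 0.0065 w 25.91 t 38.73
0.003 F along -2.7 lat 6.0 d 0.0027 w 25.82 t 38.98
0.0 F along -4.8 lat 6.1 d -0.0008 w 25.75 t 39.23
-0.003 F along 7.1 lat 4.7 d -0.0028 w 25.77 t 39.48
-0.006 F along 8.5 lat 4.6 d -0.0055 w 25.44 t 39.73
-0.009 F along 9.9 lat 4.2 d -0.0084 w 25.87 t 39.98
-0.011 F along 10.3 lat 4.8 d -0.0103 w 26.03 t 40.23
-0.012 F along 10.5 lat 5.1 d -0.0112 w 25.80 t 40.48
-0.013 F along 11.2 lat 5.0 d -0.0121 w 25.66 t 40.73
-0.014 F along 11.9 lat 5.3 d -0.0131 w 26.18 t 40.98
```

Run:
```python
from m import *
for d in(-.015,-.016,-.017,-.018,-.019,-.020):
    robot.servo_line(at(d),speed=.04); f=rep(d)
    if f>24: break
robot.dwell(.3); rep(d); F=np.array(robot.read_force()); print("F tool",RP.T@F,"torque",RP.T@np.array(robot.read_ft_torque()))
snap("side","I1");snap("scene","I2")
a=cv2.imread("pics/I1.png")[190:270,290:390];b=cv2.imread("pics/I2.png")[110:210,240:340]
cv2.imwrite("pics/I.png",np.hstack([cv2.resize(x,(400,400),interpolation=2) for x in(a,b)]))
```

```text
-0.015 F along 14.0 lat 5.6 d -0.0138 w 26.14 t 41.23
-0.016 F along 21.4 lat 9.1 d -0.0140 w 26.02 t 41.48
-0.017 F along 29.2 lat 11.6 d -0.0142 w 25.81 t 41.73
-0.017 F along 29.1 lat 11.9 d -0.0142 w 25.75 t 42.02
F tool [ -3.06305798  11.45262545 -29.13506111] torque [-4.21767892 -2.07448579  0.02348076]
```

View pics/I.png

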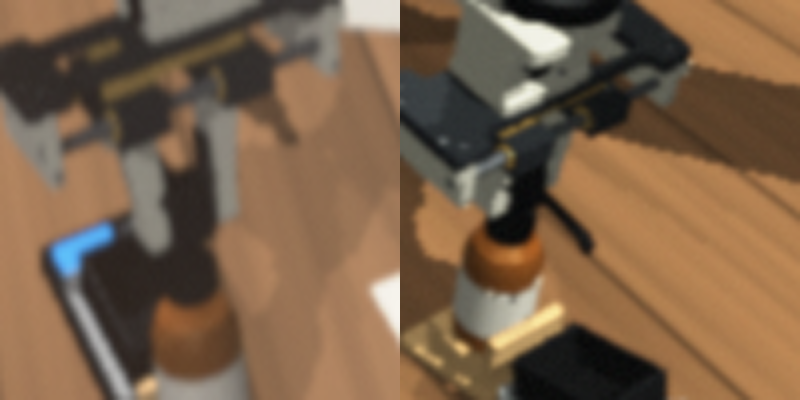

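The force trace shows the snap (6.9 N falling to −2.7 N), then 12 mm of spring travel, then a hard stop at 29 N. In the last pictures the head is right down on the collar with its spout over the dish.

```bash
python3 -c "
from rig import robot
print(robot.job_done())"
```

```text
the job is handed in; nothing more can be done
None
```

I handed the job in at about 42 s: the dish is level on the tray within about 3 mm of centre, and the pump head is snapped on with its spout over the dish, held at the bottom of its 12 mm travel with about 29 N; no verdict came back.

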